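# Hold the spice grinder's lid in the pulse position

### The arm

A 7-joint arm with a two-finger parallel gripper is mounted at the origin on a cart in front of the work surface, level with it; the furniture and walls round the work are solid. World frame = base frame: x ahead of the robot, y to its left, z up, the work surface at z = 0. Lengths are in m, angles in degrees, forces in N, time in s.
With the tool pointing down it reaches from about 0.35 to 0.9 m from the base axis. Payload 7.2 kg.
Tool frame: the origin (TCP) lies where the fingers leave the gripper's body, on its centre line; the fingertips stand 80 mm ahead of it and the grasp point (between the pads) lies grip_depth ahead of it (grip_depth is the distance from the TCP to the grasp point, in m); z points along the fingers, y is the line along which they close (so a half turn about z gives the same grasp; the last joint's range is limited). The gripper opens to 88 mm and grips with 3 to 60 N. Pads are 20 mm wide; open, the fingers measure 115 mm over their backs; the gripper's body (75 mm by 178 mm) begins 61 mm behind the grasp point.
Start: joints at [-76.673, 23.554, -0.728, 91.456, 0.321, 64.991, -4.71], TCP at [0.185, 0.597, 0.303] pointing down, gripper open.
Joint ranges: [-169.25, 169.25], [-16.82, 113.86], [-84.01, 82.57], [7.8, 145.47], [-59.2, 239.2], [7.22, 106.19], [-163.78, 163.78]. Speed limits (degrees/s): [136.94, 136.94, 172.46, 172.46, 180, 180, 180].

### API

Orientations are given as [roll, pitch, yaw] about the fixed x, y, z axes, in that order (R = Rz(yaw) Ry(pitch) Rx(roll)).
In Python, from station import * gives the robot as it stands.
- The arm moves only by the shell command python3 -m handwheel 'ROWS' [FORCE]. ROWS is JSON, a list of rows, each an object of numbers: "wx", "wy", "wz": the turn, a rotation vector about the tool's x, y, z in degrees; "dx", "dy", "dz": the shift along the tool's x, y, z in m; "hand": the closure in counts, from 0 (fully open) to 255 (shut). A call has 1 to 5 rows; each row is the pose to reach, as a shift and turn from the pose commanded when the call began, along the tool's axes at that moment; what a row does not reach only later rows make up. A row lasts 1/12 s, in which the tool goes at most 41.7 mm and 7.16 degrees, less where a joint would pass 70% of its speed; a pose out of reach is approached as far as the arm can. A call with a gripper value outside its range is refused whole. The fingers move at their own pace and stop on an object; FORCE is the grip in N (left out, the last holds). Time passes only in rows, so rows that repeat a pose let the fingers close. It gives the time, the measured TCP pose, the force, the opening and the grip force at its end, in the units of the state.
- get_state(): the state, without advancing time (a new reading comes with each control period).
- snapshot(name): name is "side" or "top"; returns the picture (384x512x3 uint8, red, green, blue); there is no depth.
- camera_info(name): a dict with "camera_matrix" (3x3 intrinsics, pixels), "rvec" (rotation vector, rad) and "tvec" (3), from world to camera coordinates, as OpenCV has them. Camera axes: x right, y down, z forward; pixel columns grow to the right and rows downward; lengths in m; the calibration is good to about 2 mm. A picture is of the moment at which its call begins. camera_info takes no time and is no camera call.
- close_job(): hands the job in; it is judged then, once.
The state is a dict: "time_s": time; "joint_positions": joint angles; "qvel": joint speeds; "effort": joint torques, N m; "ee_pos": TCP position; "orientation": TCP orientation; "contact_force": force on the tool from outside, world axes, zero at the start; "torque": the same for the moment, N m; "width": opening from 0.0 (shut) to 1.0 (fully open); "gripper_force": force on a finger pad.
Only numpy, scipy, OpenCV 4.12 (cv2) and the standard library are available. Lean on these libraries where they do the work, as an engineer would, in place of code of your own. Each camera call takes 0.05 s, during which the arm holds its last target. There are 200 camera calls.

### The job

Put the loose black lid on the white spice grinder: lower its two steel pins through the two slots of the collar until the flange sits flat, then turn the lid clockwise (seen from above) against the spring until its white pointer lines stand at the orange dots, halfway to the lock, and never turn it as far as the red dots, where it locks. Finish while still gripping the lid and holding it steadily at the orange dots, because the spring would turn it back. Do not disturb the other things on the worktop.

Things in the scene. Friction and masses are not known exactly. Their poses are not given: they have to be found in the camera images.
- lid: Loose black grinder lid, about 120 g, standing on its plug. Origin: centre of the plug's underside, z up. Plug 63 mm across (tapered to 58 at the bottom), 17 mm high; two round steel pins 10 mm thick stick out along +x and -x, axis at z = 6 mm, tips 39.5 mm from the axis. Flange 86 mm across from z = 17 to 21, white pointer lines on it above the pins. Same after a half turn.
- lid_bar (a point): Middle of the lid's grey upright grip bar, 43 mm above the lid's origin; axes as the lid's. The bar is 56 mm long along x (over the pins), 16 mm thick along y, and stands from the flange (z = 21 mm of the lid) to z = 61 mm. Grip it across its thickness.
- grinder: White electric spice grinder, fixed to the worktop, 106 mm across, 102 mm high. Origin: centre of its underside, z up. Same after a half turn.
- collar (a point): Centre of the collar's top, 102 mm above the grinder's underside; axes as the grinder's. Roof ring 4 mm thick, opening 68 mm across, two entry slots along +x and -x, about 14 mm wide, out to 45 mm from the axis. Under the roof the pins turn only clockwise from above. Rim dots on both sides: black at the slots, orange 0.65 rad clockwise of them (pulse), red 1.22 rad (lock).
- seat (a point): Point on the grinder's axis, 85 mm above its underside, where the lid's origin lies when the lid is fully in (flange resting on the collar). Axes as the grinder's: x along the slots.
- switch_ring (a joint): Sprung ring in the collar, pushed by the lid's pins: 0 at rest, grows as the lid turns clockwise, end stop 1.15 rad. The lid turns about 0.07 rad freely before the pins meet it: it reads about 0.58 at the orange dots, over 1.0 when locked. The spring takes 0.06 N m at 0, 0.18 N m at the orange dots, plus friction, and turns a released lid back.
- shallot: Bystander: brown onion, 64x67x71 mm; leave it alone. Origin: centre of its underside.
- scissors: Bystander: scissors with yellow handles lying flat, 206x84x11 mm; leave it alone. Origin: centre of its underside.
- jam_jar: Bystander: glass jam jar with a grey lid, 62x62x86 mm; leave it alone. Origin: centre of its underside.
- tea_box: Bystander: red tea box, 58x74x63 mm; leave it alone. Origin: centre of its underside.
- ring_mark (a point): Centre of the sprung ring, hidden inside the collar, 84 mm above the grinder's underside. Its x axis turns with the ring and lies along the slots at ring value 0; the pins stay within 0.2 rad of it when they are pushing the ring.

How it is judged (in metres and radians):
On the way:
1. the lid is fully in the collar, pins through the slots, not yet turned against the spring (horizontal distance between lid and seat below 0.005 m and z of lid in the frame of seat between -0.003 and 0.003 m and angle between lid's own z axis and vertical below 0.08 rad and value of joint switch_ring below 0.2 rad), for 0.1 s.
At the end, for the whole second after the job is handed in: The lid sits in the collar (within 5 mm of the axis, 3 mm of its seated height, upright), has turned the sprung ring to 0.40 to 0.76 rad (orange dots) and keeps still there, gripped by the fingers with more than 2 N (horizontal distance between lid and seat below 0.005 m and z of lid in the frame of seat between -0.003 and 0.003 m and angle between lid's own z axis and vertical below 0.08 rad and value of joint switch_ring between 0.4 and 0.76 rad and velocity of joint switch_ring between -0.1 and 0.1 rad/s and angle between the x axis of lid and the x axis of ring_mark, either way round below 0.2 rad and contact force between the fingers and lid above 2 N); the arm keeps its last pose, push and grip.
It fails at once if the lid is turned into the lock (ring above 1.0 rad) (value of joint switch_ring above 1 rad).
It fails at once if a bystander is moved more than 30 mm (distance of any of shallot, scissors, jam_jar, tea_box from where it was at the start of the episode above 0.03 m).
It also fails if it takes over 38 s, if anything falls off the work surface, if the arm or the gripper's body presses on something with over 40 N, if the wrist force passes 120 N, or if a joint passes its speed limit or range.

## Working session

There is one attempt and no reset: what is moved stays moved. The work goes in short steps, Python scripts to look and compute and a shell command to move; the robot and the scene stay as the last step left them, time stands still between calls to the robot, and variables do not carry over. Pictures are saved under pics/ and viewed, at most 10 in all, crops included, and the job is handed in when it is done.

```bash
mkdir -p pics; python3 - <<'E'
from station import *
import cv2
s=get_state(); print({k:s[k] for k in ("time_s","ee_pos","orientation","width","contact_force")})
for n in("top","side"):
    im=snapshot(n); cv2.imwrite(f"pics/{n}0.png",im[...,::-1])
    c=camera_info(n); print(n,c)
E
```

```text
{'time_s': 0.0, 'ee_pos': array([0.1850913 , 0.5965606 , 0.30179487]), 'orientation': array([-1.79906100e+02,  7.73086760e-03,  1.62768498e+02]), 'width': 1.0028828619976269, 'contact_force': array([-0.44564562,  0.3732964 , -0.64627642])}
top {'camera_matrix': array([[346.57395853,   0.        , 259.45885015],
       [  0.        , 346.57395853, 193.90489018],
       [  0.        ,   0.        ,   1.        ]]), 'rvec': array([ 2.13768393, -2.16051346,  0.16378795]), 'tvec': array([-0.31422694,  0.59105814,  0.89670938])}
side {'camera_matrix': array([[466.3152748 ,   0.        , 262.11189955],
       [  0.        , 466.3152748 , 187.04016775],
       [  0.        ,   0.        ,   1.        ]]), 'rvec': array([ 2.26222759, -0.1637077 ,  0.10500423]), 'tvec': array([-0.60709019, -0.06996487,  1.17552715])}
```

View pics/top0.png

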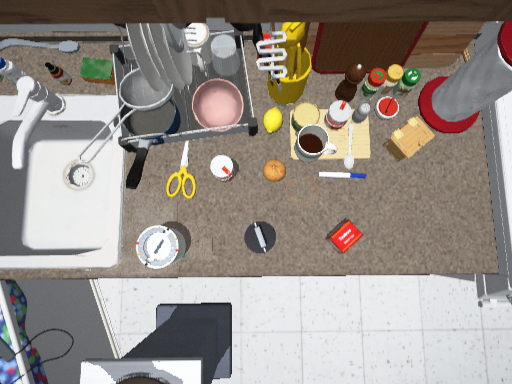

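View pics/side0.png

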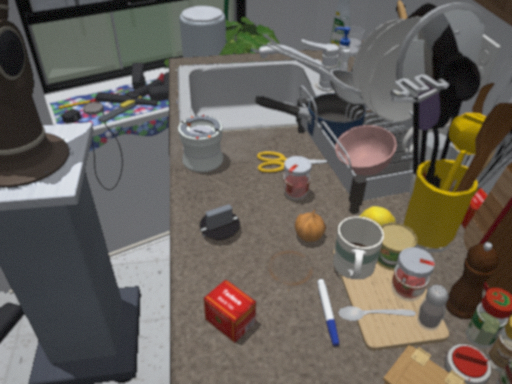

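The top view shows the grinder near (160,246) and the lid near (260,236), with the shallot, scissors, jar and tea box around them. Next I'll enlarge the grinder and lid and measure them.

```bash
cat > h.py <<'E'
from station import *
import cv2, numpy as np
def cam(n):
    c=camera_info(n); R=cv2.Rodrigues(c["rvec"])[0]; return c["camera_matrix"],R,np.ravel(c["tvec"]),c
def ray(n,u,v,z):
    K,R,t,_=cam(n); d=R.T@np.linalg.inv(K)@[u,v,1.]; o=-R.T@t
    return o+d*(z-o[2])/d[2]
def proj(n,p):
    K,R,t,c=cam(n); return cv2.projectPoints(np.array(p,float).reshape(-1,3),c["rvec"],c["tvec"],K,None)[0].reshape(-1,2)
E
python3 - <<'E'
from h import *
t=cv2.imread("pics/top0.png"); s=cv2.imread("pics/side0.png")
a=cv2.resize(t[210:280,125:195],(400,400),interpolation=cv2.INTER_CUBIC)
b=cv2.resize(t[205:265,230:290],(400,400),interpolation=cv2.INTER_CUBIC)
cv2.imwrite("pics/crop0.png",np.hstack([a,b]))
for n in("top","side"): print(n,proj(n,[[0,0,0],[.185,.597,.3],[.5,0,0]]).round(0).tolist())
print("lid",ray("top",260,237,.021),"grinder",ray("top",160,246,.102), -cam("top")[1].T@cam("top")[2])
E
```

```text
top [[138.0, 422.0], [-248.0, 400.0], [145.0, 228.0]]
side [[21.0, 159.0], [99.0, -35.0], [220.0, 145.0]]
lid [ 0.47206874 -0.32082607  0.021     ] grinder [ 0.4508343  -0.07134621  0.102     ] [ 0.45151755 -0.31334395  0.97474277]
```

View pics/crop0.png

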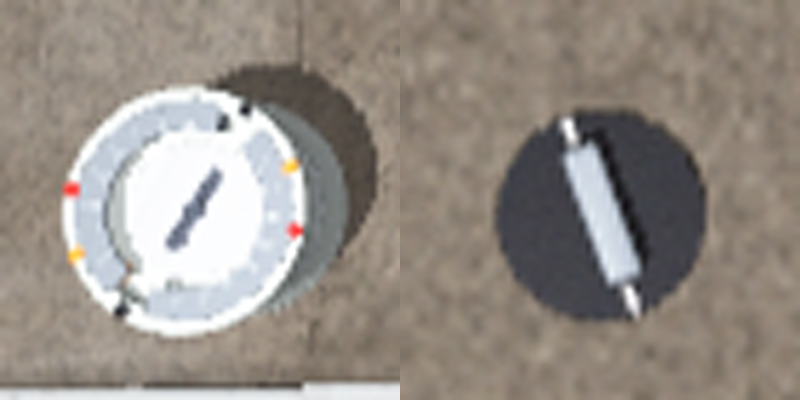

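The crop shows the rim dots: black at (246,109)/(121,310), orange at (291,166)/(76,254), and red further clockwise. The lid's pointers are at (568,128)/(634,305).

```bash
cat >> h.py <<'E'
from scipy.spatial.transform import Rotation as Ro
def go(p,yaw=None):
    "tool-frame shift to TCP target p; turn wz to yaw"
    s=get_state(); R=Ro.from_euler("xyz",s["orientation"],degrees=True)
    d=R.inv().apply(np.array(p)-s["ee_pos"]); o=""
    if yaw is not None: o=(R.inv()*Ro.from_euler("xyz",[180,0,yaw],degrees=True)).as_rotvec(degrees=True).round(2)
    print("d",d.round(4),"w",o,"ee",s["ee_pos"].round(4),s["orientation"].round(2),"t",s["time_s"])
E
python3 - <<'E'
from h import *
import station
print("grip_depth",station.grip_depth, [k for k in dir(station) if k[0]!="_"])
A=lambda u,v:(125+(u+.5)/5.714-.5,210+(v+.5)/5.714-.5)
B=lambda u,v:(230+(u-400+.5)/6.667-.5,205+(v+.5)/6.667-.5)
D=lambda a,b:np.degrees(np.arctan2(*(a-b)[1::-1]))
for nm,p,q in(("black",(246,109),(121,310)),("orange",(291,166),(76,254)),("red",(295,230),(72,188))):
    a,b=ray("top",*A(*p),.102),ray("top",*A(*q),.102); print(nm,((a+b)/2).round(4),D(a,b))
a,b=ray("top",*B(568,128),.021),ray("top",*B(634,305),.021); print("ptr",((a+b)/2).round(4),D(a,b))
a,b=ray("top",*B(580,148),.061),ray("top",*B(625,280),.061); print("bartop",((a+b)/2).round(4),D(a,b))
t=cv2.imread("pics/top0.png")[205:265,230:290]
m=((t.max(2)<90)).astype(np.uint8); cs=max(cv2.findContours(m,0,1)[0],key=cv2.contourArea)
(c,r)=cv2.minEnclosingCircle(cs); print("flange",ray("top",230+c[0],205+c[1],.019),r)
# side view
s=cv2.imread("pics/side0.png"); 
L=(.472,-.32); print(proj("side",[[*L,.021],[*L,.061],[.45,-.07,.102]]))
go([.45,.25,.32],None)
E
```

```text
grip_depth 0.0613 ['PlanningError', 'camera_info', 'close_job', 'get_state', 'grip_depth', 'snapshot']
black [ 0.4506 -0.0634  0.102 ] -30.96060286375697
orange [ 0.4502 -0.0633  0.102 ] -68.21513452831768
red [ 0.4505 -0.0631  0.102 ] -101.12123654493085
ptr [ 0.4721 -0.32    0.021 ] 19.951730702204607
bartop [ 0.4722 -0.3204  0.061 ] 18.30977508005856
flange [ 0.47344064 -0.32359496  0.019     ] 15.33796215057373
[[218.77384751 224.19894512]
 [218.01428644 210.21846544]
 [199.57866992 128.12851107]]
d [-0.3557 -0.2526 -0.0177] w  ee [0.1851 0.5966 0.3019] [-1.7992e+02  1.0000e-02  1.6277e+02] t 0.1
```

```bash

python3 -m handwheel '[{"dx":-0.1186,"dy":-0.0842,"dz":-0.006,"hand":0},{"dx":-0.1186,"dy":-0.0842,"dz":-0.006,"hand":0},{"dx":-0.1186,"dy":-0.0842,"dz":-0.006,"hand":0},{"dx":-0.1186,"dy":-0.0842,"dz":-0.006,"hand":0}]'
python3 -m handwheel '[{"dx":-0.1186,"dy":-0.0842,"dz":-0.006,"hand":0},{"dx":-0.1186,"dy":-0.0842,"dz":-0.006,"hand":0},{"dx":-0.1186,"dy":-0.0842,"dz":-0.006,"hand":0},{"dx":-0.1186,"dy":-0.0842,"dz":-0.006,"hand":0}]'
python3 -m handwheel '[{"dx":-0.1186,"dy":-0.0842,"dz":-0.006,"hand":0},{"dx":-0.1186,"dy":-0.0842,"dz":-0.006,"hand":0},{"dx":-0.1186,"dy":-0.0842,"dz":-0.006,"hand":0},{"dx":-0.1186,"dy":-0.0842,"dz":-0.006,"hand":0}]'
python3 -c "
from h import *
go([.472,-.32,.25],199.5);print(get_state()['joint_positions'].round(1))"
```

```text
d [-0.5456 -0.7904  0.0531] w [-8.000e-02 -2.000e-02 -3.673e+01] ee [0.1851 0.5966 0.3019] [-1.7992e+02  1.0000e-02  1.6277e+02] t 0.1
[-76.7  23.6  -0.7  91.5   0.3  65.   -4.7]invalid input
invalid input
invalid input
```

```bash

python3 -m handwheel '[{"wx":0,"wy":0,"wz":0,"dx":-0.1186,"dy":-0.0842,"dz":-0.006,"hand":0},{"wx":0,"wy":0,"wz":0,"dx":-0.1186,"dy":-0.0842,"dz":-0.006,"hand":0},{"wx":0,"wy":0,"wz":0,"dx":-0.1186,"dy":-0.0842,"dz":-0.006,"hand":0},{"wx":0,"wy":0,"wz":0,"dx":-0.1186,"dy":-0.0842,"dz":-0.006,"hand":0}]'
```

```text
time_s: 0.43
ee_pos: [0.277, 0.4771, 0.3085]
orientation: [-179.9, 0.1, 162.5]
contact_force: [0.9, 0.4, -0.7]
width: 1.001
gripper_force: 0.0
```

All seven keys are required in each row. I'll carry on with those.

```bash

python3 -m handwheel '[{"wx":0,"wy":0,"wz":0,"dx":-0.23,"dy":-0.168,"dz":-0.012,"hand":0},{"wx":0,"wy":0,"wz":0,"dx":-0.23,"dy":-0.168,"dz":-0.012,"hand":0},{"wx":0,"wy":0,"wz":0,"dx":-0.23,"dy":-0.168,"dz":-0.012,"hand":0},{"wx":0,"wy":0,"wz":0,"dx":-0.23,"dy":-0.168,"dz":-0.012,"hand":0},{"wx":0,"wy":0,"wz":0,"dx":-0.23,"dy":-0.168,"dz":-0.012,"hand":0}]'
python3 -m handwheel '[{"wx":0,"wy":0,"wz":0,"dx":-0.065,"dy":-0.18,"dz":0,"hand":0},{"wx":0,"wy":0,"wz":0,"dx":-0.065,"dy":-0.18,"dz":0,"hand":0},{"wx":0,"wy":0,"wz":0,"dx":-0.065,"dy":-0.18,"dz":0,"hand":0},{"wx":0,"wy":0,"wz":0,"dx":-0.065,"dy":-0.18,"dz":0,"hand":0},{"wx":0,"wy":0,"wz":0,"dx":-0.065,"dy":-0.18,"dz":0,"hand":0}]'
python3 -m handwheel '[{"wx":0,"wy":0,"wz":0,"dx":-0.065,"dy":-0.18,"dz":0,"hand":0},{"wx":0,"wy":0,"wz":0,"dx":-0.065,"dy":-0.18,"dz":0,"hand":0},{"wx":0,"wy":0,"wz":0,"dx":-0.065,"dy":-0.18,"dz":0,"hand":0},{"wx":0,"wy":0,"wz":0,"dx":-0.065,"dy":-0.18,"dz":0,"hand":0},{"wx":0,"wy":0,"wz":0,"dx":-0.065,"dy":-0.18,"dz":0,"hand":0}]'
python3 -c "
from h import *
go([.472,-.32,.25],199.5);print(get_state()['joint_positions'].round(1))"
```

```text
time_s: 0.85
ee_pos: [0.3983, 0.3124, 0.3174]
orientation: [-180.0, -0.0, 162.8]
contact_force: [0.8, 0.6, 0.4]
width: 1.001
gripper_force: 0.0
time_s: 1.27
ee_pos: [0.406, 0.1188, 0.3173]
orientation: [-180.0, -0.0, 162.6]
contact_force: [0.8, 0.1, -0.8]
width: 1.002
gripper_force: 0.0
time_s: 1.68
ee_pos: [0.4144, -0.0722, 0.3176]
orientation: [-180.0, 0.0, 162.6]
contact_force: [0.7, 0.1, 0.5]
width: 1.0
gripper_force: 0.0
d [-0.1291 -0.2192  0.0677] w [-2.000e-02  3.000e-02 -3.693e+01] ee [ 0.4144 -0.0722  0.3176] [-1.7999e+02  4.0000e-02  1.6257e+02] t 1.6833
[-24.5   1.2  28.6 118.2  -0.6  60.7  77. ]
```

```bash

python3 -m handwheel '[{"wx":0,"wy":0,"wz":0,"dx":-0.129,"dy":-0.219,"dz":0,"hand":0},{"wx":0,"wy":0,"wz":0,"dx":-0.129,"dy":-0.219,"dz":0,"hand":0},{"wx":0,"wy":0,"wz":0,"dx":-0.129,"dy":-0.219,"dz":0,"hand":0},{"wx":0,"wy":0,"wz":0,"dx":-0.129,"dy":-0.219,"dz":0,"hand":0},{"wx":0,"wy":0,"wz":0,"dx":-0.129,"dy":-0.219,"dz":0,"hand":0}]'
python3 -m handwheel '[{"wx":0,"wy":0,"wz":-36.9,"dx":-0.027,"dy":-0.046,"dz":0.06,"hand":0},{"wx":0,"wy":0,"wz":-36.9,"dx":-0.027,"dy":-0.046,"dz":0.06,"hand":0},{"wx":0,"wy":0,"wz":-36.9,"dx":-0.027,"dy":-0.046,"dz":0.06,"hand":0},{"wx":0,"wy":0,"wz":-36.9,"dx":-0.027,"dy":-0.046,"dz":0.06,"hand":0},{"wx":0,"wy":0,"wz":-36.9,"dx":-0.027,"dy":-0.046,"dz":0.06,"hand":0}]'
python3 -c "
from h import *
go([.472,-.32,.109],199.5);print(get_state()['joint_positions'].round(1))
im=snapshot('side')[...,::-1];cv2.imwrite('pics/s1.png',cv2.resize(im[60:260,130:330],(600,600),interpolation=cv2.INTER_CUBIC))"
```

```text
time_s: 2.1
ee_pos: [0.463, -0.2726, 0.3173]
orientation: [180.0, 0.0, 162.8]
contact_force: [0.4, 0.7, 0.4]
width: 0.998
gripper_force: 0.0
time_s: 2.52
ee_pos: [0.4745, -0.3233, 0.2557]
orientation: [179.9, -0.2, -161.8]
contact_force: [-0.5, -0.1, 0.2]
width: 0.999
gripper_force: 0.0
d [0.0009 0.0036 0.1467] w [ 0.1  -0.16 -1.3 ] ee [ 0.4745 -0.3233  0.2557] [ 1.7991e+02 -1.6000e-01 -1.6180e+02] t 2.5167
[  7.3  22.8  29.2 103.3 -12.9  57.4 149.8]
```

View pics/s1.png

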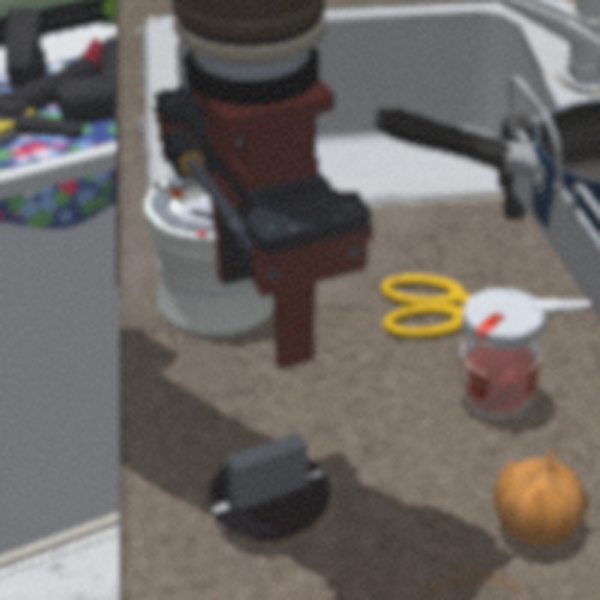

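The side view shows the gripper open above the lid, its fingertips near (295,360), and nothing in the way of the lid at (265,475). I'll descend and grip.

```bash

python3 -m handwheel '[{"wx":0,"wy":0,"wz":-1.0,"dx":0.001,"dy":0.0036,"dz":0.03,"hand":0},{"wx":0,"wy":0,"wz":-1.0,"dx":0.001,"dy":0.0036,"dz":0.06,"hand":0},{"wx":0,"wy":0,"wz":-1.0,"dx":0.001,"dy":0.0036,"dz":0.09,"hand":0},{"wx":0,"wy":0,"wz":-1.0,"dx":0.001,"dy":0.0036,"dz":0.12,"hand":0},{"wx":0,"wy":0,"wz":-1.0,"dx":0.001,"dy":0.0036,"dz":0.13,"hand":0}]'
python3 -c "
from h import *
go([.472,-.32,.109],199.5)"
```

```text
time_s: 2.98
ee_pos: [0.4715, -0.3181, 0.1237]
orientation: [179.8, -0.2, -161.2]
contact_force: [-0.7, -0.7, 0.3]
width: 1.0
gripper_force: 0.0
d [ 0.     -0.002   0.0146] w [ 0.23 -0.21 -0.71] ee [ 0.4715 -0.3181  0.1237] [ 179.77   -0.21 -161.21] t 2.9833
```

```bash

python3 -m handwheel '[{"wx":0.15,"wy":-0.2,"wz":0,"dx":0,"dy":-0.001,"dz":0.014,"hand":0},{"wx":0.15,"wy":-0.2,"wz":0,"dx":0,"dy":-0.001,"dz":0.014,"hand":0},{"wx":0.15,"wy":-0.2,"wz":0,"dx":0,"dy":-0.001,"dz":0.014,"hand":150},{"wx":0.15,"wy":-0.2,"wz":0,"dx":0,"dy":-0.001,"dz":0.014,"hand":180},{"wx":0.15,"wy":-0.2,"wz":0,"dx":0,"dy":-0.001,"dz":0.014,"hand":180}]' 50
python3 -m handwheel '[{"wx":0,"wy":0,"wz":0,"dx":0,"dy":0,"dz":0,"hand":255},{"wx":0,"wy":0,"wz":0,"dx":0,"dy":0,"dz":0,"hand":255},{"wx":0,"wy":0,"wz":0,"dx":0,"dy":0,"dz":0,"hand":255},{"wx":0,"wy":0,"wz":0,"dx":0,"dy":0,"dz":0,"hand":255},{"wx":0,"wy":0,"wz":0,"dx":0,"dy":0,"dz":0,"hand":255}]' 50
python3 -m handwheel '[{"wx":0,"wy":0,"wz":0,"dx":0,"dy":0,"dz":0,"hand":255},{"wx":0,"wy":0,"wz":0,"dx":0,"dy":0,"dz":0,"hand":255},{"wx":0,"wy":0,"wz":0,"dx":0,"dy":0,"dz":0,"hand":255},{"wx":0,"wy":0,"wz":0,"dx":0,"dy":0,"dz":0,"hand":255},{"wx":0,"wy":0,"wz":0,"dx":0,"dy":0,"dz":0,"hand":255}]' 50
```

```text
time_s: 3.4
ee_pos: [0.4741, -0.3209, 0.1148]
orientation: [-179.8, 0.3, -161.1]
contact_force: [-0.2, 0.1, 0.2]
width: 0.816
gripper_force: 0.0
time_s: 3.82
ee_pos: [0.4734, -0.3206, 0.1135]
orientation: [-179.8, 0.2, -161.1]
contact_force: [0.1, -0.1, -0.0]
width: 0.431
gripper_force: 0.0
time_s: 4.23
ee_pos: [0.4733, -0.3204, 0.1133]
orientation: [-179.9, 0.2, -161.1]
contact_force: [0.3, 0.5, 0.9]
width: 0.178
gripper_force: 50.0
```

```bash

python3 -m handwheel '[{"wx":0,"wy":0,"wz":0,"dx":0,"dy":0,"dz":-0.02,"hand":255},{"wx":0,"wy":0,"wz":0,"dx":0,"dy":0,"dz":-0.05,"hand":255},{"wx":0,"wy":0,"wz":0,"dx":0,"dy":0,"dz":-0.09,"hand":255},{"wx":0,"wy":0,"wz":0,"dx":0,"dy":0,"dz":-0.13,"hand":255},{"wx":0,"wy":0,"wz":0,"dx":0,"dy":0,"dz":-0.15,"hand":255}]' 50
python3 -m handwheel '[{"wx":0,"wy":0,"wz":6,"dx":0,"dy":0,"dz":-0.01,"hand":255},{"wx":0,"wy":0,"wz":12,"dx":0,"dy":0,"dz":-0.01,"hand":255},{"wx":0,"wy":0,"wz":18,"dx":0,"dy":0,"dz":-0.01,"hand":255},{"wx":0,"wy":0,"wz":24,"dx":0,"dy":0,"dz":-0.01,"hand":255},{"wx":0,"wy":0,"wz":30,"dx":0,"dy":0,"dz":-0.01,"hand":255}]' 50
python3 -m handwheel '[{"wx":0,"wy":0,"wz":6,"dx":0,"dy":0,"dz":0,"hand":255},{"wx":0,"wy":0,"wz":12,"dx":0,"dy":0,"dz":0,"hand":255},{"wx":0,"wy":0,"wz":18,"dx":0,"dy":0,"dz":0,"hand":255},{"wx":0,"wy":0,"wz":20,"dx":0,"dy":0,"dz":0,"hand":255},{"wx":0,"wy":0,"wz":20,"dx":0,"dy":0,"dz":0,"hand":255}]' 50
python3 -c "
from h import *
go([.4504,-.0633,.25],149);print(get_state()['joint_positions'].round(1))"
```

```text
time_s: 4.65
ee_pos: [0.4734, -0.3215, 0.2677]
orientation: [-179.6, 0.4, -161.1]
contact_force: [0.2, -0.8, -1.0]
width: 0.18
gripper_force: 50.0
time_s: 5.07
ee_pos: [0.4726, -0.3203, 0.2734]
orientation: [-180.0, 0.3, 168.6]
contact_force: [-0.1, -0.2, -0.7]
width: 0.18
gripper_force: 50.0
time_s: 5.48
ee_pos: [0.4727, -0.3202, 0.2731]
orientation: [180.0, 0.2, 148.8]
contact_force: [-0.6, 0.5, -1.3]
width: 0.18
gripper_force: 50.0
d [0.1521 0.2083 0.0227] w [ 0.04  0.22 -0.16] ee [ 0.4727 -0.3202  0.2731] [179.96   0.22 148.84] t 5.4833
[ -1.9  23.3  41.5 103.4 -17.7  59.7 105.1]
```

```bash

python3 -m handwheel '[{"wx":0,"wy":0.2,"wz":0,"dx":0.025,"dy":0.034,"dz":0,"hand":255},{"wx":0,"wy":0.2,"wz":0,"dx":0.05,"dy":0.068,"dz":0,"hand":255},{"wx":0,"wy":0.2,"wz":0,"dx":0.07,"dy":0.096,"dz":0,"hand":255},{"wx":0,"wy":0.2,"wz":0,"dx":0.09,"dy":0.124,"dz":0,"hand":255},{"wx":0,"wy":0.2,"wz":0,"dx":0.1,"dy":0.14,"dz":0,"hand":255}]' 50
python3 -m handwheel '[{"wx":0,"wy":0,"wz":0,"dx":0.02,"dy":0.026,"dz":0,"hand":255},{"wx":0,"wy":0,"wz":0,"dx":0.04,"dy":0.052,"dz":0,"hand":255},{"wx":0,"wy":0,"wz":0,"dx":0.052,"dy":0.068,"dz":0,"hand":255},{"wx":0,"wy":0,"wz":0,"dx":0.052,"dy":0.068,"dz":0.01,"hand":255},{"wx":0,"wy":0,"wz":0,"dx":0.052,"dy":0.068,"dz":0.02,"hand":255}]' 50
python3 -c "
from h import *
im=snapshot('side')[...,::-1];a=cv2.resize(im[70:190,140:260],(400,400),interpolation=cv2.INTER_CUBIC);cv2.imwrite('pics/s2r.png',im)
t=snapshot('top')[...,::-1];b=cv2.resize(t[196:296,110:210],(400,400),interpolation=cv2.INTER_CUBIC);cv2.imwrite('pics/t2r.png',t)
cv2.imwrite('pics/c2.png',np.hstack([a,b]))
go([.4504,-.0633,.24],149);print(get_state()['joint_positions'].round(1))"
```

```text
time_s: 5.9
ee_pos: [0.4587, -0.1452, 0.2728]
orientation: [179.9, -0.1, 149.2]
contact_force: [0.2, 0.1, -0.8]
width: 0.182
gripper_force: 50.0
time_s: 6.32
ee_pos: [0.4503, -0.0628, 0.2531]
orientation: [179.9, 0.1, 149.2]
contact_force: [-0.0, -0.4, -1.7]
width: 0.179
gripper_force: 50.0
d [-0.0005  0.0017  0.0117] w [-0.05 -0.05 -0.07] ee [ 0.4491 -0.0645  0.2517] [-1.7995e+02 -5.0000e-02  1.4893e+02] t 6.4167
[-31.6  11.2  38.8 119.6  -8.8  52.   71. ]
```

View pics/c2.png

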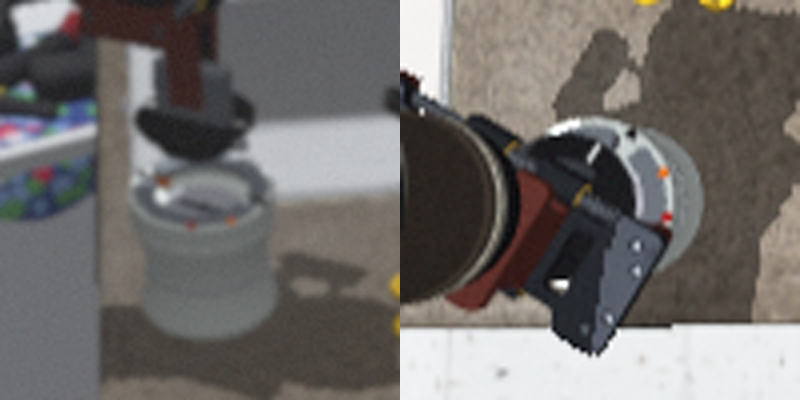

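The side crop (left) shows the lid hanging over the collar, flange spanning columns 136–256 and rim 129–275. The top crop (right) shows the pointer at (595,155), heading for the black dot at (631,131). I'll check both against the calibration.

```bash
python3 - <<'E'
from h import *
s=get_state(); e=s["ee_pos"]; zf=e[2]-.1133
P=lambda n,p:proj(n,p).round(2).tolist()
G=np.array([.4504,-.0633,.102]); a=np.radians(np.arange(0,360,2)); ring=lambda c,r,z:np.c_[c[0]+r*np.cos(a),c[1]+r*np.sin(a),0*a+z]
q=proj("side",ring(G,.053,.102)); print("rim cols pred",q[:,0].min(),q[:,0].max(),q[:,1].max())
q=proj("side",ring(e,.043,zf+.019)); print("flange cols pred",q[:,0].min(),q[:,0].max(),q[:,1].max(), "seen",140+136.5/3.333-.5,140+256.5/3.333-.5,"rim seen",140+129.5/3.333-.5,140+275.5/3.333-.5)
d=np.array([np.cos(np.radians(-31)),np.sin(np.radians(-31)),0])
c=np.array([e[0],e[1],zf+.021]); print("ptr pred",P("top",[c+d*.030,c+d*.043]),"seen",ray("top",110+188.5/4-.5,196+162.5/4-.5,c[2]),ray("top",110+200.5/4-.5,196+147.5/4-.5,c[2]),"ee",e)
# flange edge from dark mask in the visible upper sector
t=cv2.imread("pics/t2r.png"); cen=proj("top",[c])[0]; pts=[]
for th in np.radians(np.arange(-75,-0,5)):  # image angles, upper right
    rr=np.arange(10,26,.1); v=[cv2.getRectSubPix(t,(1,1),(float(cen[0]+r*np.cos(th)),float(cen[1]+r*np.sin(th)))).mean() for r in rr]
    g=np.gradient(np.convolve(v,np.ones(5)/5,'same'))[8:-8]; r=rr[8:-8][g.argmax()]; p=ray("top",cen[0]+r*np.cos(th),cen[1]+r*np.sin(th),c[2]-.001); pts.append([np.degrees(th),r,np.hypot(*(p-c)[:2])])
print(np.round(pts,4).tolist())
E
```

```text
rim cols pred 177.300103135155 221.7090676273973 138.99512352761383
flange cols pred 178.82683950199723 216.08053768443042 116.35539118562275 seen 180.45409540954097 216.45769576957696 rim seen 178.35388538853886 222.15826582658264
ptr pred [[157.16, 235.65], [160.19, 230.81]] seen [ 0.47374678 -0.07871615  0.15941015] [ 0.4823707  -0.08543334  0.15941015] ee [ 0.44912661 -0.06448446  0.25171015]
[[-75.0, 18.2, 0.0416], [-70.0, 18.3, 0.0417], [-65.0, 17.9, 0.0407], [-60.0, 13.4, 0.0303], [-55.0, 22.7, 0.0515], [-50.0, 22.2, 0.0502], [-45.0, 18.5, 0.0418], [-40.0, 18.6, 0.042], [-35.0, 18.4, 0.0416], [-30.0, 18.5, 0.0419], [-25.0, 18.3, 0.0415], [-20.0, 18.7, 0.0425], [-15.0, 18.8, 0.0429], [-10.0, 18.5, 0.0423], [-5.0, 18.5, 0.0425]]
```

Measured and predicted positions agree to about 1 mm. I'll lower the lid to just above the collar.

```bash

python3 -m handwheel '[{"wx":0,"wy":0,"wz":0,"dx":0,"dy":0.001,"dz":0.01,"hand":255},{"wx":0,"wy":0,"wz":0,"dx":0,"dy":0.001,"dz":0.02,"hand":255},{"wx":0,"wy":0,"wz":0,"dx":0,"dy":0.001,"dz":0.029,"hand":255},{"wx":0,"wy":0,"wz":0,"dx":0,"dy":0.001,"dz":0.029,"hand":255},{"wx":0,"wy":0,"wz":0,"dx":0,"dy":0.001,"dz":0.029,"hand":255}]' 50
for i in 1 2 3 4; do python3 -m handwheel '[{"wx":0,"wy":0,"wz":0,"dx":0,"dy":0,"dz":0,"hand":255}]' 50 | sed -n 2,4p; done
python3 -c "
from h import *
go([.4504,-.0633,.1983],149)"
```

```text
time_s: 6.83
ee_pos: [0.4501, -0.0634, 0.2234]
orientation: [-180.0, -0.0, 148.9]
contact_force: [0.3, 0.2, -0.8]
width: 0.177
gripper_force: 50.0
ee_pos: [0.4506, -0.0632, 0.2241]
orientation: [180.0, 0.0, 148.9]
contact_force: [-0.1, -0.1, -0.9]
ee_pos: [0.4507, -0.0631, 0.2244]
orientation: [179.9, 0.1, 148.9]
contact_force: [0.6, 0.8, -0.1]
ee_pos: [0.4507, -0.0629, 0.2245]
orientation: [179.9, 0.1, 148.9]
contact_force: [-0.2, 0.7, -0.1]
ee_pos: [0.4507, -0.0629, 0.2245]
orientation: [179.9, 0.1, 148.9]
contact_force: [0.2, 0.3, -1.7]
d [ 0.     -0.0006  0.0262] w [ 0.09  0.07 -0.07] ee [ 0.4507 -0.0629  0.2245] [1.7991e+02 7.0000e-02 1.4893e+02] t 7.1667
```

Position is good, within 0.6 mm. I'll lower slowly and watch the force.

```bash

python3 -m handwheel '[{"wx":0,"wy":0,"wz":0,"dx":0,"dy":-0.0005,"dz":0.003,"hand":255},{"wx":0,"wy":0,"wz":0,"dx":0,"dy":-0.0005,"dz":0.006,"hand":255},{"wx":0,"wy":0,"wz":0,"dx":0,"dy":-0.0005,"dz":0.009,"hand":255},{"wx":0,"wy":0,"wz":0,"dx":0,"dy":-0.0005,"dz":0.01,"hand":255},{"wx":0,"wy":0,"wz":0,"dx":0,"dy":-0.0005,"dz":0.01,"hand":255}]' 50
python3 -m handwheel '[{"wx":0,"wy":0,"wz":0,"dx":0,"dy":0,"dz":0.002,"hand":255},{"wx":0,"wy":0,"wz":0,"dx":0,"dy":0,"dz":0.003,"hand":255},{"wx":0,"wy":0,"wz":0,"dx":0,"dy":0,"dz":0.004,"hand":255},{"wx":0,"wy":0,"wz":0,"dx":0,"dy":0,"dz":0.004,"hand":255}]' 50
python3 -c "
from h import *
go([.4504,-.0633,.1983],149);print(get_state()['torque'])"
```

```text
time_s: 7.58
ee_pos: [0.45, -0.0633, 0.2137]
orientation: [180.0, 0.0, 148.9]
contact_force: [0.7, -0.3, -0.9]
width: 0.18
gripper_force: 50.0
time_s: 7.92
ee_pos: [0.4502, -0.0633, 0.21]
orientation: [180.0, 0.0, 148.9]
contact_force: [0.4, -0.7, -1.0]
width: 0.18
gripper_force: 50.0
d [-0.0002  0.0001  0.0117] w [ 0.05  0.03 -0.07] ee [ 0.4502 -0.0633  0.21  ] [1.7995e+02 3.0000e-02 1.4893e+02] t 7.9167
[ 0.0141924   0.03444197 -0.04027797]
```

```bash

python3 -m handwheel '[{"wx":0,"wy":0,"wz":0,"dx":0,"dy":0,"dz":0.0025,"hand":255},{"wx":0,"wy":0,"wz":0,"dx":0,"dy":0,"dz":0.005,"hand":255},{"wx":0,"wy":0,"wz":0,"dx":0,"dy":0,"dz":0.007,"hand":255},{"wx":0,"wy":0,"wz":0,"dx":0,"dy":0,"dz":0.007,"hand":255}]' 50
python3 -m handwheel '[{"wx":0,"wy":0,"wz":0,"dx":0,"dy":0,"dz":0.0015,"hand":255},{"wx":0,"wy":0,"wz":0,"dx":0,"dy":0,"dz":0.003,"hand":255},{"wx":0,"wy":0,"wz":0,"dx":0,"dy":0,"dz":0.004,"hand":255},{"wx":0,"wy":0,"wz":0,"dx":0,"dy":0,"dz":0.004,"hand":255}]' 50
python3 -c "
from h import *
go([.4504,-.0633,.1983],149);print(get_state()['torque'])"
```

```text
time_s: 8.25
ee_pos: [0.45, -0.0632, 0.2027]
orientation: [180.0, 0.0, 148.9]
contact_force: [-0.4, -0.1, -0.8]
width: 0.178
gripper_force: 50.0
time_s: 8.58
ee_pos: [0.4502, -0.0633, 0.1989]
orientation: [180.0, 0.0, 148.9]
contact_force: [-1.3, -0.1, -1.6]
width: 0.181
gripper_force: 50.0
d [-0.0002  0.0001  0.0006] w [ 0.04  0.03 -0.07] ee [ 0.4502 -0.0633  0.1989] [1.7996e+02 3.0000e-02 1.4893e+02] t 8.5833
[ 0.05912123  0.00557668 -0.03556346]
```

Nothing resists yet and the lid is almost seated. I'll press in 1 mm steps until it makes contact.

```bash

for i in 1; do python3 -m handwheel '[{"wx":0,"wy":0,"wz":0,"dx":0,"dy":0,"dz":0.001,"hand":255},{"wx":0,"wy":0,"wz":0,"dx":0,"dy":0,"dz":0.001,"hand":255}]' 50; done
python3 -m handwheel '[{"wx":0,"wy":0,"wz":0,"dx":0,"dy":0,"dz":0.001,"hand":255},{"wx":0,"wy":0,"wz":0,"dx":0,"dy":0,"dz":0.001,"hand":255}]' 50
python3 -c "
from h import *
im=snapshot('side')[...,::-1];a=cv2.resize(im[70:190,140:260],(500,500),interpolation=cv2.INTER_CUBIC);cv2.imwrite('pics/c3.png',a)
print(get_state()['contact_force'],get_state()['torque'])"
```

```text
time_s: 8.75
ee_pos: [0.4503, -0.0633, 0.1983]
orientation: [179.9, 0.0, 148.9]
contact_force: [-0.8, 0.2, 2.1]
width: 0.181
gripper_force: 50.0
time_s: 8.92
ee_pos: [0.4503, -0.0633, 0.1982]
orientation: [179.9, 0.0, 148.9]
contact_force: [-6.8, 1.6, 20.2]
width: 0.184
gripper_force: 50.0
[-7.13086037  0.57768934 19.23956582] [-0.174848    1.38033353  0.04798667]
```

View pics/c3.png

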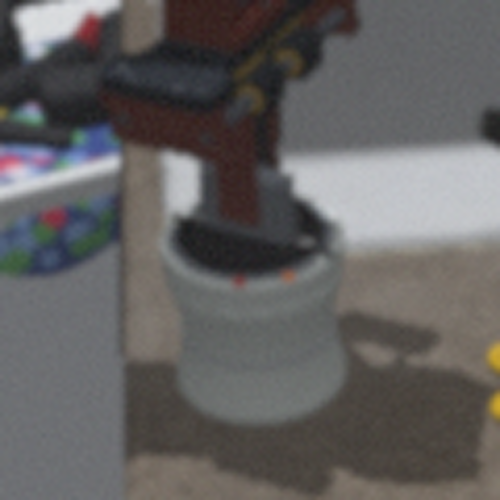

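The flange met the collar exactly at the expected height, and the side view shows the lid sitting flat inside the rim. I'll ease off the push and turn clockwise, which is +wz.

```bash

python3 -m handwheel '[{"wx":0,"wy":0,"wz":0,"dx":0,"dy":0,"dz":-0.0008,"hand":255},{"wx":0,"wy":0,"wz":0,"dx":0,"dy":0,"dz":-0.0008,"hand":255},{"wx":0,"wy":0,"wz":0,"dx":0,"dy":0,"dz":-0.0008,"hand":255}]' 55
python3 -m handwheel '[{"wx":0,"wy":0,"wz":2,"dx":0,"dy":0,"dz":0,"hand":255},{"wx":0,"wy":0,"wz":4,"dx":0,"dy":0,"dz":0,"hand":255},{"wx":0,"wy":0,"wz":6,"dx":0,"dy":0,"dz":0,"hand":255},{"wx":0,"wy":0,"wz":8,"dx":0,"dy":0,"dz":0,"hand":255},{"wx":0,"wy":0,"wz":8,"dx":0,"dy":0,"dz":0,"hand":255}]' 55
python3 -c "
from h import *
go([.4504,-.0633,.1983],111.8);print(get_state()['contact_force'],get_state()['torque'])"
```

```text
time_s: 9.22
ee_pos: [0.4505, -0.0633, 0.1983]
orientation: [179.9, 0.1, 148.9]
contact_force: [-2.7, 1.0, 7.6]
width: 0.178
gripper_force: 55.0
time_s: 9.63
ee_pos: [0.451, -0.0637, 0.1983]
orientation: [179.9, 0.1, 140.8]
contact_force: [0.0, -1.5, 5.1]
width: 0.181
gripper_force: 55.0
d [ 0.0007 -0.0001 -0.    ] w [ 0.11  0.11 29.05] ee [ 0.451  -0.0637  0.1983] [1.7992e+02 1.3000e-01 1.4085e+02] t 9.6333
[ 0.04524138 -1.45291943  5.0717362 ] [-0.60760532  0.03456758  0.09528399]
```

```bash

python3 -m handwheel '[{"wx":0,"wy":0,"wz":2.5,"dx":0,"dy":0,"dz":0,"hand":255},{"wx":0,"wy":0,"wz":5,"dx":0,"dy":0,"dz":0,"hand":255},{"wx":0,"wy":0,"wz":7.5,"dx":0,"dy":0,"dz":0,"hand":255},{"wx":0,"wy":0,"wz":10,"dx":0,"dy":0,"dz":0,"hand":255},{"wx":0,"wy":0,"wz":12,"dx":0,"dy":0,"dz":0,"hand":255}]' 55
python3 -m handwheel '[{"wx":0,"wy":0,"wz":2.5,"dx":0,"dy":0,"dz":0,"hand":255},{"wx":0,"wy":0,"wz":5,"dx":0,"dy":0,"dz":0,"hand":255},{"wx":0,"wy":0,"wz":7.5,"dx":0,"dy":0,"dz":0,"hand":255},{"wx":0,"wy":0,"wz":10,"dx":0,"dy":0,"dz":0,"hand":255},{"wx":0,"wy":0,"wz":12,"dx":0,"dy":0,"dz":0,"hand":255}]' 55
python3 -m handwheel '[{"wx":0,"wy":0,"wz":2,"dx":0,"dy":0,"dz":0,"hand":255},{"wx":0,"wy":0,"wz":4,"dx":0,"dy":0,"dz":0,"hand":255},{"wx":0,"wy":0,"wz":5,"dx":0,"dy":0,"dz":0,"hand":255},{"wx":0,"wy":0,"wz":5,"dx":0,"dy":0,"dz":0,"hand":255},{"wx":0,"wy":0,"wz":5,"dx":0,"dy":0,"dz":0,"hand":255}]' 55
python3 -c "
from h import *
go([.4504,-.0633,.1983],111.8);print(get_state()['contact_force'],get_state()['torque'])
t=snapshot('top')[...,::-1];im=snapshot('side')[...,::-1];a=cv2.resize(im[70:190,140:260],(400,400),interpolation=cv2.INTER_CUBIC)
b=cv2.resize(t[210:280,125:195],(400,400),interpolation=cv2.INTER_CUBIC);cv2.imwrite('pics/c4.png',np.hstack([a,b]))"
```

```text
time_s: 10.05
ee_pos: [0.4508, -0.0638, 0.1983]
orientation: [179.9, 0.1, 128.9]
contact_force: [0.1, -2.4, 4.9]
width: 0.179
gripper_force: 55.0
time_s: 10.47
ee_pos: [0.4506, -0.064, 0.1982]
orientation: [179.9, 0.1, 116.9]
contact_force: [-1.2, -2.9, 6.4]
width: 0.173
gripper_force: 55.0
time_s: 10.88
ee_pos: [0.4504, -0.064, 0.1982]
orientation: [179.9, 0.1, 112.0]
contact_force: [-1.7, -1.8, 9.0]
width: 0.18
gripper_force: 55.0
d [ 0.0007  0.0003 -0.0001] w [0.07 0.06 0.2 ] ee [ 0.4504 -0.064   0.1982] [1.7993e+02 6.0000e-02 1.1200e+02] t 10.8833
[-1.67433248 -1.81779702  8.97450564] [-1.02660729  0.53604188  0.18046688]
```

View pics/c4.png

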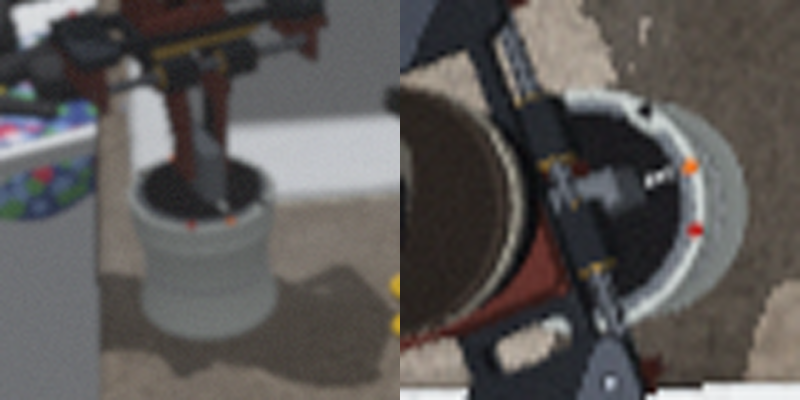

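The pointer at (657,178) aims at the orange dot at (690,166), short of red. The moment about z is 0.18 N m, as expected there. I'll hold briefly, then hand in.

```bash

python3 -m handwheel '[{"wx":0,"wy":0,"wz":0,"dx":0,"dy":0,"dz":0,"hand":255},{"wx":0,"wy":0,"wz":0,"dx":0,"dy":0,"dz":0,"hand":255},{"wx":0,"wy":0,"wz":0,"dx":0,"dy":0,"dz":0,"hand":255}]' 55
python3 -c "
from station import *
print(close_job())"
```

```text
time_s: 11.23
ee_pos: [0.4504, -0.064, 0.1982]
orientation: [179.9, 0.1, 112.0]
contact_force: [-2.3, -3.1, 7.0]
width: 0.18
gripper_force: 55.0
the job is handed in; nothing more can be done
None
```

The lid is seated flat in the collar, turned clockwise to the orange dots and still gripped at 55 N; I handed the job in at about 11.2 s, but the hand-in returned no verdict.

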